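# Find the connector case that rattles and hold it out

### The arm

A 7-joint arm with a two-finger parallel gripper is mounted at the origin on a cart in front of the work surface, level with it; the furniture and walls round the work are solid. World frame = base frame: x ahead of the robot, y to its left, z up, the work surface at z = 0. Lengths are in mm, angles in rad, forces in N, time in s.
With the tool pointing down it reaches from about 425 to 1025 mm from the base axis. Payload 9.4 kg.
Tool frame: the origin (TCP) lies at the very end of the fingers, on their centre line; the grasp point (between the pads) lies 19 mm behind it (robot.hold_point_z is the z of the grasp point in the tool frame, in mm); z points along the fingers, y is the line along which they close (so a half turn about z gives the same grasp; the last joint's range is limited). The gripper opens to 85 mm and grips with 20 to 120 N. Pads are 22 mm wide; open, the fingers measure 114 mm over their backs; the gripper's body (76 mm by 85 mm) begins 54 mm behind the grasp point. The pads swing forward as they close: fully open they stand 13 mm farther back than shut.
Start: joints at [-1.264, 0.599, -0.003, 1.599, 0.002, 0.943, -0.08], TCP at [271.478, 672.253, 231.275] pointing down, gripper open.
Joint ranges: [-2.57, 2.57], [-0.35, 1.97], [-1.29, 1.29], [0.11, 2.56], [-1.05, 4.19], [0.11, 1.86], [-2.63, 2.63]. Speed limits (rad/s): [2.22, 2.22, 3.01, 3.01, 3.14, 3.14, 3.14].

### API

Orientations are given as [roll, pitch, yaw] about the fixed x, y, z axes, in that order (R = Rz(yaw) Ry(pitch) Rx(roll)).
In Python, from rig import robot, solver, read_camera, job_done, sensors gives the robot as it stands. Calls block until the motion is done:
- robot.move_to(position, orientation): joint-space move of the TCP to a pose.
- robot.servo_line(position, orientation=None, rate=150): straight line of the TCP; orientation=None keeps the orientation; rate is the mean speed in mm/s.
- robot.movej(angles): joint-space move.
- robot.grip(opening): opening from 0.0 (shut) to 1.0 (fully open); the grip force is fixed at half the most; returns when the fingers have stopped.
- robot.pause(seconds).
- solver.inverse_kinematics(position, orientation): joint angles nearest the present ones, or None.
- read_camera(name): name is "scene" or "side" or "wrist"; returns a dict with "image" (384x512x3 uint8, red, green, blue), "fx", "fy", "cx", "cy" (pixels), "distortion" ([k1, k2, p1, p2, k3] as OpenCV has them; the pictures are not rectified), "cam_to_world" (4x4, takes a point from camera to world coordinates); the wrist camera has in their place "T_tool_cam" (4x4, takes a point from camera to tool coordinates, whose origin is the TCP and whose axes are the flange's). Camera axes: x right, y down, z forward; pixel columns grow to the right and rows downward; lengths in mm; the calibration is good to about 2 mm. A picture is of the moment at which its call begins: read the wrist's pose just before it. There is no depth.
A pose or a line that the arm cannot do raises robot.PlanningError and nothing moves.
- job_done(): hands the job in; it is judged then, once.
Readings, each from a call of its own:
- sensors.read_time_s(): time.
- sensors.read_joint_pos(): joint angles.
- sensors.read_dq(): joint speeds.
- sensors.read_joint_efforts(): joint torques, N m.
- sensors.read_tool_pos(): TCP position.
- sensors.read_orientation(): TCP orientation.
- sensors.read_wrist_force(): force on the tool from outside, world axes, zero at the start.
- sensors.read_ft_torque(): the same for the moment, N m.
- sensors.read_finger_gap(): opening from 0.0 (shut) to 1.0 (fully open).
- sensors.read_grasp_force(): force on a finger pad.
Only numpy, scipy, OpenCV 4.12 (cv2) and the standard library are available. Lean on these libraries where they do the work, as an engineer would, in place of code of your own. Each camera call takes 0.05 s, during which the arm holds its last target. There are 200 camera calls.

### The job

One of the three closed blue connector cases standing in the sorter rack has a part lying loose inside. Lift the cases out one at a time and shake them until you have found the one that rattles; a case that stays quiet goes back into the rack, standing fully down in a slot. Finish while still holding the rattling case in the gripper, upright and still, over the middle of the log book with about 10 cm of air under it, ready for me to take from you: do not set it down or let go. Do not drop a case, and leave the log book, pen, multimeter and screwdriver where they lie.

Things in the scene. Friction and masses are not known exactly. Their poses are not given: they have to be found in the camera images.
- rack: Bare aluminium sheet rack, fixed. 136 mm (x) by 262 mm (y); origin: centre of its underside; x along the slots, y across, z up. Three slots 38 mm wide, centres at y = +90, 0 and -90 mm; in them stand cases a, b and c at the start, centred in x. Their flared cheeks reach up to z = 46 mm, end lips (132 mm apart) to 20 mm. 56 mm of room between neighbouring cases.
- case_a_mid (a point): Centre of case_a, a closed blue plastic case (left one at the start). Frame: x along its 118 mm length, y across its 34 mm thickness, z up its 82 mm height as it stands (latch adds 5 mm on top); parallel to the rack's frame while in the rack. Seated in a slot it lies at z = 51 mm in the rack's frame. Grip across y, near the top.
- case_b_mid (a point): Centre of case_b, the middle one at the start; size and frame as for case_a.
- case_c_mid (a point): Centre of case_c, the right one at the start; size and frame as for case_a.
- case_a: Case a as a body (use its point instead: this origin lies in one side face). Locked lid, all three cases look alike; 0.26 to 0.33 kg each, of which 0.13 kg are contents. In two cases they are packed and cannot move. Which case rattles is drawn anew at every start, unrelated to name or weight.
- case_b: Case b as a body. The contents of the rattling case: one smooth 130 g metal part, 56 mm long, loose on the inside of the lower edge, lying along x in the middle at the start; it can slide 28 mm either way along the case's x, and knocks on the ends when the case is shaken.
- case_c: Case c as a body. Tipped more than about 15 degrees about its y (one end down), or after a brisk stroke along x (80 mm in 0.3 s), the loose part slides to the low or leading end and stays there when level and still: the moment about y then differs by about 0.07 N m between part at +x end and part at -x end; less than 0.005 N m for a packed case.
- log_book: Notebook with plain tan cover, lying loose on the desk to the right of the rack, 210 mm (x) by 152 mm (y), 10 mm thick. Origin: centre of its underside. The click pen lies across it towards the robot, 9 mm high.
- click_pen: Slim black click pen, 145 mm long, lying loose on the log book; origin at the middle of its underside.
- multimeter: Handheld yellow and grey multimeter, 164 x 82 x 48 mm, lying loose behind the rack; origin at the middle of its underside.
- screwdriver: Screwdriver with red handle, 186 mm long, 26 mm high, lying loose at the front right of the desk, in front of a pile of leaflets; origin at the middle of the underside.

How it is judged:
By the outcome, as a careful person would: the job done as asked, in the order asked, and still so for the second after the job is handed in, while the arm keeps its last pose, push and grip.
It also fails if it takes over 67 s, if anything falls off the work surface, if the arm or the gripper's body presses on something with over 40 N, if the wrist force passes 120 N, or if a joint passes its speed limit or range.

## Working session

There is one attempt and no reset: what is moved stays moved. The work goes in short steps, each a Python script; the robot and the scene stay as the last script left them, time stands still between calls to the robot, and variables do not carry over. Pictures are saved under pics/ and viewed, at most 10 in all, crops included, and the job is handed in when it is done.

```bash
ls; mkdir -p pics; python3 - <<'E'
from rig import robot, solver, read_camera, job_done, sensors
import cv2,numpy as np
print(sensors.read_time_s(),sensors.read_tool_pos(),sensors.read_orientation(),sensors.read_wrist_force(),sensors.read_ft_torque(),robot.hold_point_z)
ims=[]
for n in("scene","side"):
    c=read_camera(n);cv2.imwrite(f"pics/{n}0.png",c["image"][:,:,::-1])
    print(n,c["fx"],c["fy"],c["cx"],c["cy"],c["distortion"],np.round(c["cam_to_world"],3).tolist())
c=read_camera("wrist");cv2.imwrite("pics/wrist0.png",c["image"][:,:,::-1]);print(np.round(c["T_tool_cam"],3).tolist(), c["fx"])
E
```

```text
pics
0.0 [271.3167157  671.79383715 230.39218381] [-3.13998958e+00  1.58364361e-04  2.75782458e+00] [-0.01176061 -0.95662744  0.12286799] [-0.03079574 -0.06928912  0.02358807] -18.700000000000003
scene 462.79800383593215 462.79800383593215 252.48287997064645 186.0353139680604 [0.01959228 0.         0.         0.         0.        ] [[0.544, -0.603, 0.584, -204.292], [-0.839, -0.392, 0.377, -460.041], [0.001, -0.695, -0.719, 1015.296], [0.0, 0.0, 0.0, 1.0]]
side 385.15068322792234 385.15068322792234 253.88649135861976 192.9778499990905 [-0.05896448  0.          0.          0.          0.        ] [[0.905, -0.264, 0.334, 202.531], [-0.426, -0.529, 0.734, -794.003], [-0.017, -0.806, -0.591, 705.88], [0.0, 0.0, 0.0, 1.0]]
[[-0.002, -0.949, -0.316, 81.079], [1.0, -0.001, -0.001, -0.209], [0.0, -0.316, 0.949, -142.189], [0.0, 0.0, 0.0, 1.0]] 327.2823146633483
```

View pics/scene0.png

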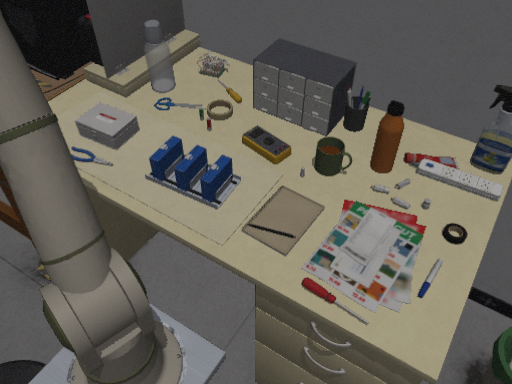

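View pics/side0.png

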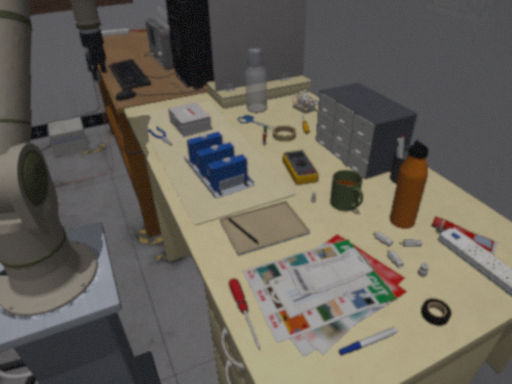

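The scene view shows the three blue cases at about (167,158), (191,167) and (217,178), with the rack round (193,182). The log book is at (285,218) with the pen at (271,230), and the multimeter is at (266,143). The side view shows the same layout, with cases at (205,145), (215,157), (228,172) and the book at (265,228).

```bash
cat > h.py <<'E'
from rig import robot, solver, read_camera, job_done, sensors
import cv2,numpy as np
from scipy.spatial.transform import Rotation as R
def cam(n,save=None):
    if n=="wrist": p,o=sensors.read_tool_pos(),sensors.read_orientation()
    c=read_camera(n)
    if n=="wrist":
        T=np.eye(4);T[:3,:3]=R.from_euler("xyz",o).as_matrix();T[:3,3]=p
        c["cam_to_world"]=T@c["T_tool_cam"]
    if save: cv2.imwrite(save,c["image"][:,:,::-1])
    return c
def rays(c,px):
    K=np.array([[c["fx"],0,c["cx"]],[0,c["fy"],c["cy"]],[0,0,1.]])
    u=cv2.undistortPoints(np.array(px,float).reshape(-1,1,2),K,np.array(c["distortion"])).reshape(-1,2)
    d=np.c_[u,np.ones(len(u))]@np.array(c["cam_to_world"])[:3,:3].T
    return np.array(c["cam_to_world"])[:3,3],d
def plane(c,px,z):
    o,d=rays(c,px);return o+d*((z-o[2])/d[:,2])[:,None]
def tri(ob):  # list of (cam,pixel): point nearest to all rays
    A=np.zeros((3,3));b=np.zeros(3)
    for c,p in ob:
        o,d=rays(c,[p]);d=d[0]/np.linalg.norm(d);M=np.eye(3)-np.outer(d,d);A+=M;b+=M@o
    return np.linalg.solve(A,b)
def proj(c,X):
    W=np.linalg.inv(c["cam_to_world"]);K=np.array([[c["fx"],0,c["cx"]],[0,c["fy"],c["cy"]],[0,0,1.]])
    return cv2.projectPoints(np.array(X,float).reshape(-1,1,3),cv2.Rodrigues(W[:3,:3])[0],W[:3,3],K,np.array(c["distortion"]))[0].reshape(-1,2)
def blue(c):
    h=cv2.cvtColor(c["image"],cv2.COLOR_RGB2HSV)
    return cv2.inRange(h,(100,140,40),(125,255,255))
E
python3 - <<'E'
from h import *
for n in("scene","side"):
    c=cam(n);m=blue(c);k,l,s,ce=cv2.connectedComponentsWithStats(m)
    for i in range(1,k):
        if s[i,4]>60:print(n,s[i],ce[i].round(1),plane(c,[ce[i]],60).round(0))
    bk=[(285,218),(271,230)] if n=="scene" else [(265,228),(243,230)]
    print("book",plane(c,bk,10).round(0))
    im=c["image"];p=bk[0];print(cv2.cvtColor(im,cv2.COLOR_RGB2HSV)[p[1],p[0]])
c=cam("scene")
print(plane(c,[(321,213),(246,225),(283,188),(283,249)],10).round())
# multimeter
print(plane(c,[(266,143)],24))
E
```

```text
scene [155  98  20  12  84] [164.3 103.7] [[737. 513.  60.]]
scene [150 137  33  43 696] [165.3 157.3] [[529. 331.  60.]]
scene [175 146  32  45 735] [189.8 167.1] [[535. 241.  60.]]
scene [ 72 148  22  13  88] [ 82.9 155.1] [[399. 548.  60.]]
scene [201 155  31  47 732] [215.3 177.8] [[540. 150.  60.]]
scene [419 282  11  15  76] [423.6 288.8] [[ 509. -480.   60.]]
book [[556. -78.  10.]
 [498. -68.  10.]]
[ 19  58 128]
side [ 189  133   57   58 1663] [215.3 158.7] [[536. 234.  60.]]
side [340 343  20  11  89] [350.2 347.9] [[ 521. -507.   60.]]
book [[555. -89.  10.]
 [498. -70.  10.]]
[ 18  62 136]
[[ 629. -155.   10.]
 [ 475.    0.   10.]
 [ 655.  -14.   10.]
 [ 460. -128.   10.]]
[[788.9431726  129.62853981  24.        ]]
```

```bash
python3 - <<'E'
from h import *
for yaw in(0.06,0.06+np.pi):
  for p in([480,240,300],[529,331,95],[540,150,95],[557,-75,190],[537,240,250]):
    q=solver.inverse_kinematics(p,[np.pi,0,yaw]);print(round(yaw,2),p,None if q is None else np.round(q,2))
robot.move_to([500,240,240],[np.pi,0,0.06+np.pi])
c=cam("wrist","pics/w1.png");print(sensors.read_time_s(),c["cam_to_world"].round(2))
E
```

```text
0.06 [480, 240, 300] [-1.15  0.37  0.8   1.98 -0.33  0.92 -1.69]
0.06 [529, 331, 95] [-1.01  0.72  0.57  1.97 -0.64  0.64 -1.53]
0.06 [540, 150, 95] [-0.71  0.66  0.52  2.11 -0.64  0.53 -1.23]
0.06 [557, -75, 190] [-0.44  0.55  0.71  2.05 -0.53  0.73 -0.91]
0.06 [537, 240, 250] [-1.01  0.5   0.74  1.93 -0.44  0.88 -1.56]
3.2 [480, 240, 300] [-0.54  0.3  -0.04  1.95  0.01  0.9   1.05]
3.2 [529, 331, 95] [-0.57  0.65 -0.12  1.94  0.13  0.56  0.85]
3.2 [540, 150, 95] [-0.3   0.6  -0.11  2.09  0.14  0.47  1.12]
3.2 [557, -75, 190] [ 0.04  0.46 -0.01  2.02  0.    0.67  1.66]
3.2 [537, 240, 250] [-0.46  0.41 -0.08  1.9   0.04  0.83  1.07]
2.1333 [[-6.0000e-02  9.5000e-01  3.2000e-01  4.1884e+02]
 [ 1.0000e+00  6.0000e-02  2.0000e-02  2.3588e+02]
 [ 0.0000e+00  3.2000e-01 -9.5000e-01  3.8222e+02]
 [ 0.0000e+00  0.0000e+00  0.0000e+00  1.0000e+00]]
```

View pics/w1.png

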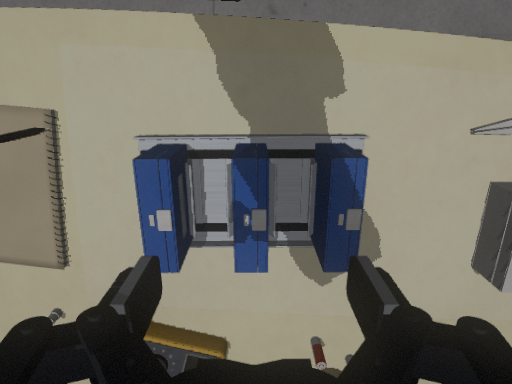

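The wrist view shows the three cases with top far corners near row 271, at columns 145–180, 236–268 and 327–360. The open fingers are at the bottom and don't hide those corners. I'll take a second view with a baseline and triangulate the corners.

```bash
cat > seg.py <<'E'
from h import *
def corners(c):
    m=cv2.morphologyEx(blue(c),cv2.MORPH_CLOSE,np.ones((5,5)))
    out=[]
    for k in cv2.findContours(m,cv2.RETR_EXTERNAL,cv2.CHAIN_APPROX_NONE)[0]:
        if cv2.contourArea(k)>2000:
            a=cv2.approxPolyDP(cv2.convexHull(k),4,True)[:,0]
            out.append((a,k))
    return sorted(out,key=lambda t:t[0][:,0].mean())
E
python3 - <<'E'
from seg import *
c1=cam("wrist")
robot.servo_line([575,270,240],rate=120)
c2=cam("wrist","pics/w2.png")
lo=[]
for c in(c1,c2):
    e=[]
    for a,k in corners(c):
        print(a.tolist())
        b=a[np.argsort(a[:,1])[-2:]];b=b[np.argsort(b[:,0])];e.append(b)
    lo.append(e)
for e1,e2 in zip(*lo):
    for i in(0,1): print(tri([(c1,e1[i]),(c2,e2[i])]).round(1),plane(c1,[e1[i]],92).round(1),plane(c2,[e2[i]],92).round(1))
print(sensors.read_time_s())
E
```

```text
[[133, 160], [169, 161], [178, 271], [161, 271], [145, 254]]
[[265, 158], [267, 268], [238, 271], [232, 163]]
[[364, 158], [355, 250], [343, 268], [334, 268], [325, 259], [315, 218], [318, 177], [332, 161]]
[[133, 71], [147, 201], [116, 202], [95, 72]]
[[240, 70], [243, 197], [210, 201], [202, 70]]
[[348, 69], [336, 197], [309, 201], [297, 150], [298, 85], [313, 69]]
[594.6 153.7 112.9] [[604.3 152.1  92. ]] [[605.8 139.8  92. ]]
[602.9 169.7  92.1] [[603.1 169.6  92. ]] [[603.  169.7  92. ]]
[598.6 230.2  93.4] [[599.2 230.8  92. ]] [[599.4 229.5  92. ]]
[593.5 260.1  92.5] [[593.9 260.   92. ]] [[593.6 260.3  92. ]]
[593.9 326.4  87.9] [[590.1 328.1  92. ]] [[593.9 322.6  92. ]]
[589.7 342.8  90.9] [[589.6 337.4  92. ]] [[588.5 347.6  92. ]]
3.0583
```

View pics/w2.png

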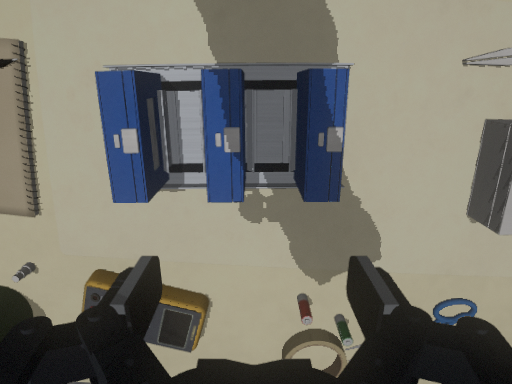

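Heights triangulate to about 92 mm (expected 92), the spacing is 90 mm, and the four-corner outlines in view 2 are clean. I'll compute centres and yaw, check them, then go and grasp case a.

```bash
cat >> h.py <<'E'
def M(n=15):
    v=[]
    for _ in range(n): v.append(np.r_[sensors.read_wrist_force(),sensors.read_ft_torque()]);robot.pause(0.01)
    return np.mean(v,0)
E
python3 - <<'E'
from h import *
import json
c=cam("wrist")
q={"c":[(95,72),(133,71),(147,201),(116,202)],"b":[(202,70),(240,70),(243,197),(210,201)],"a":[(313,69),(348,69),(336,199),(309,201)]}
P={}
for k,v in q.items():
    X=plane(c,v,92);P[k]=X.mean(0)
    d=X[2:].mean(0)-X[:2].mean(0);print(k,X.mean(0).round(1),"len",np.linalg.norm(d).round(1),"yaw",(d[1]/d[0]).round(3))
d=P["a"]-P["c"];yaw=np.arctan2(-d[0],d[1]);print("yaw",yaw,np.linalg.norm(d),P["b"]-(P["a"]+P["c"])/2)
ctr=(P["a"]+P["b"]+P["c"])/3; 
json.dump({"ctr":ctr[:2].tolist(),"yaw":yaw},open("rack.json","w"))
# book
h=cv2.cvtColor(cam("scene")["image"],cv2.COLOR_RGB2HSV)
E
```

```text
c [546.2 150.3  92. ] len 116.7 yaw 0.076
b [539.5 240.7  92. ] len 114.4 yaw 0.074
a [534.1 331.6  92. ] len 116.4 yaw 0.063
yaw 0.06646229144654937 181.75113828632118 [-6.66761462e-01 -2.74841792e-01  1.42108547e-14]
```

```bash
cat >> h.py <<'E'
CTR=np.array([539.9,240.9]);YAW=0.068;O=[np.pi,0,YAW+np.pi]
ex=np.array([np.cos(YAW),np.sin(YAW),0]);ey=np.array([-ex[1],ex[0],0])
ZG=57;ZL=205
def slot(n): return np.r_[CTR,0]+ey*{"a":90,"b":0,"c":-90}[n]
E
python3 - <<'E'
from h import *
s=slot("a")
robot.grip(0.85)
robot.move_to(s+[0,0,130],O)
c=cam("wrist","pics/w3.png")
robot.servo_line(s+[0,0,ZG],rate=80)
print(sensors.read_tool_pos(),M(5).round(2))
robot.grip(0.0)
print("gap",sensors.read_finger_gap(),sensors.read_grasp_force(),M(5).round(2),sensors.read_time_s())
E
```

```text
[534.00595911 330.87619967  57.39988316] [ 0.54  0.26  0.61 -0.02 -0.01 -0.  ]
gap 0.38895739993535483 59.21186685562134 [-0.89  0.64  4.62  0.06  0.16  0.01] 5.675
```

View pics/w3.png

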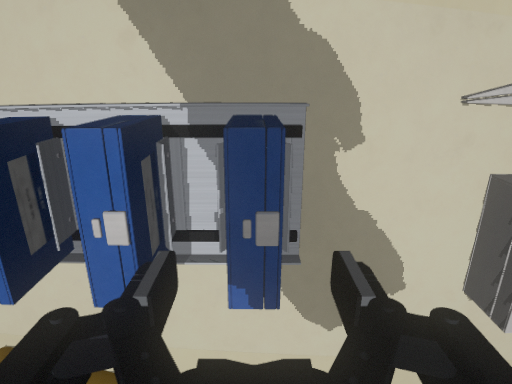

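The hover view shows case a at columns 226–281, between fingers at 176 and 331, so it is centred. The gap of 33 mm shows the case is held. Next: lift, shake, measure.

```bash
cat >> h.py <<'E'
def lift(n):
    s=slot(n); robot.servo_line(s+[0,0,ZL],rate=120)
def shake(n):
    s=slot(n)+[0,0,ZL]; out=[]
    robot.servo_line(s-40*ex,rate=150)
    for k in(1,-1,1,-1):
        robot.servo_line(s+40*k*ex,rate=300); robot.pause(0.4)
        m=M(); out.append(m[3:]@ey)
    print("F",m[:3].round(2),"My at +,-,+,-:",np.round(out,4),"gap",sensors.read_finger_gap(),"t",sensors.read_time_s())
E
python3 - <<'E'
from h import *
lift("a");shake("a")
E
```

```text
F [-0.01 -0.17 -2.96] My at +,-,+,-: [ 0.0005 -0.0086  0.0031 -0.0013] gap 0.39356799224605715 t 11.2417
```

Quiet (differences under 0.01 against 0.07). I'll put it back and try b.

```bash
cat >> h.py <<'E'
def back(n):
    s=slot(n)
    robot.servo_line(s+[0,0,ZL],rate=150); robot.servo_line(s+[0,0,ZG+45],rate=130); robot.servo_line(s+[0,0,ZG+1],rate=50)
    print("down",sensors.read_tool_pos().round(1),M(5).round(2))
def release(n):
    robot.grip(0.85); robot.servo_line(slot(n)+[0,0,150],rate=130)
def take(n):
    s=slot(n); robot.move_to(s+[0,0,150],O); robot.servo_line(s+[0,0,ZG],rate=90)
    print("at",M(5).round(2)); robot.grip(0.0)
    print("gap",sensors.read_finger_gap(),sensors.read_grasp_force())
E
python3 - <<'E'
from h import *
back("a")
f=M(5)[2]
assert f<10 and f>-3.6
release("a")
c=cam("wrist","pics/w4.png");print(sensors.read_time_s())
E
```

```text
down [534.  330.9  58.2] [ 0.24  0.09 -3.13 -0.    0.   -0.01]
15.0917
```

View pics/w4.png

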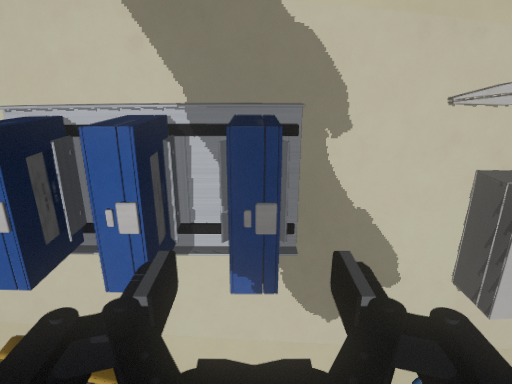

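Case a stands back in its slot (columns 228–281, rows 116–294), level and in line with b as before. On to b.

```bash
python3 - <<'E'
from h import *
take("b")
assert .3<sensors.read_finger_gap()<.5
lift("b");shake("b")
E
```

```text
at [-0.23  0.07  0.13 -0.    0.    0.02]
gap 0.39042390645669023 59.18544888496399
F [ 0.06  0.17 -2.59] My at +,-,+,-: [-0.0001  0.0049 -0.0154  0.0055] gap 0.3889084523077905 t 22.7667
```

Quiet too (well below 0.07). Back it goes, then c.

```bash
python3 - <<'E'
from h import *
back("b")
f=M(5)[2]
assert f<10 and f>-3.6
release("b")
c=cam("wrist","pics/w5.png")
take("c")
assert .3<sensors.read_finger_gap()<.5
lift("c");shake("c")
E
```

```text
down [540.1 241.   58.1] [ 0.35 -0.16 -2.39 -0.   -0.03  0.01]
at [-0.22 -0.26 -0.1  -0.    0.01  0.02]
gap 0.38715280062111573 59.126595854759216
F [-0.08 -0.2  -2.83] My at +,-,+,-: [ 0.0173  0.005   0.0184 -0.0172] gap 0.3950161934399739 t 34.2917
```

View pics/w5.png

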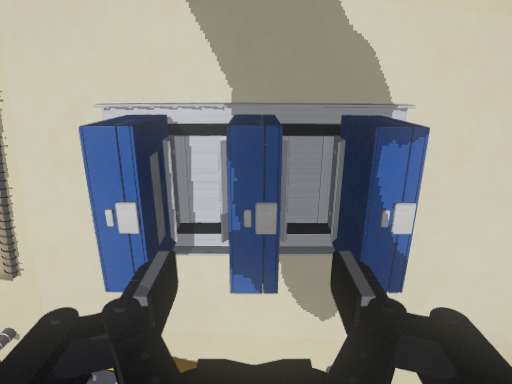

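None is clear from the strokes alone. Case c shows about 0.02, close to noise, so the strokes may not have been brisk enough. I'll tip c both ways while I have it.

```bash
cat >> h.py <<'E'
def tip(n,deg=28):
    s=slot(n)+[0,0,ZL]; out=[]; R0=R.from_euler("xyz",O)
    for k in(1,-1):
        o=(R0*R.from_rotvec([0,np.radians(deg)*k,0])).as_euler("xyz")
        robot.move_to(s,o); robot.pause(0.25)
        robot.move_to(s,O); robot.pause(0.25)
        m=M(20); out.append(m[3:]@ey)
    d=out[0]-out[1]
    print("F",m[:3].round(2),"tip My:",np.round(out,4),"diff",round(d,4),"gap",sensors.read_finger_gap(),"t",sensors.read_time_s())
    return d
E
python3 - <<'E'
from h import *
tip("c")
E
```

```text
F [-0.05 -0.06 -2.69] tip My: [ 0.0281 -0.0214] diff 0.0495 gap 0.39112152210845025 t 39.5167
```

```bash
python3 - <<'E'
from h import *
s=slot("c")+[0,0,ZL];R0=R.from_euler("xyz",O)
def rd():
    v=[]
    for _ in range(40): v.append(sensors.read_ft_torque()@ey);robot.pause(0.01)
    print(np.mean(v).round(4),np.std(v).round(4),np.mean(v[20:]).round(4))
rd()
robot.move_to(s,(R0*R.from_rotvec([0,np.radians(32),0])).as_euler("xyz"));robot.pause(.3)
robot.move_to(s,O);robot.pause(.3);rd()
print(sensors.read_time_s())
E
```

```text
-0.0469 0.0267 -0.0433
0.0326 0.0329 0.0275
42.0583
```

Confirmed: with longer averaging, c differs by about 0.08 N m between its ends, so c rattles. I'll measure the book offline from the saved pictures.

```bash
python3 - <<'E'
from h import *
for n,seed in(("scene",(295,212)),("side",(280,225))):
    c=cam(n);im=cv2.imread(f"pics/{n}0.png")
    f=cv2.medianBlur(im,3);mk=np.zeros((386,514),np.uint8)
    cv2.floodFill(f,mk,seed,0,(6,6,6),(6,6,6),4|(255<<8)|cv2.FLOODFILL_MASK_ONLY)
    m=cv2.morphologyEx(mk[1:-1,1:-1],cv2.MORPH_OPEN,np.ones((5,5)))
    k=max(cv2.findContours(m,0,1)[0],key=cv2.contourArea)[:,0]
    X=plane(c,k,10)[:,:2].astype(np.float32);r=cv2.minAreaRect(X);print(n,np.round(r[0]),np.round(r[1]),r[2])
E
```

```text
scene [576. -80.] [142. 167.] 88.22168731689453
side [763. 163.] [1494.  832.] 89.9742431640625
```

The region beyond the pen spans x 493–660 and y −151 to −9. With the 210 mm length, the centre is about (555, −79), in agreement with the corner estimate (555, −74).

```bash
python3 - <<'E'
from h import *
robot.servo_line([555,-78,205],rate=130)
robot.servo_line([555,-78,158],rate=80)
robot.pause(.5)
cam("scene","pics/s9.png")
print(sensors.read_tool_pos(),sensors.read_orientation(),M(5)[:3],sensors.read_finger_gap(),sensors.read_time_s())
E
```

```text
[555.03038749 -78.03640362 158.08310905] [-3.14153089e+00  1.32773927e-04 -3.07367238e+00] [ 0.23151055 -0.16567808 -2.89403437] 0.3864952817331025 45.4
```

View pics/s9.png

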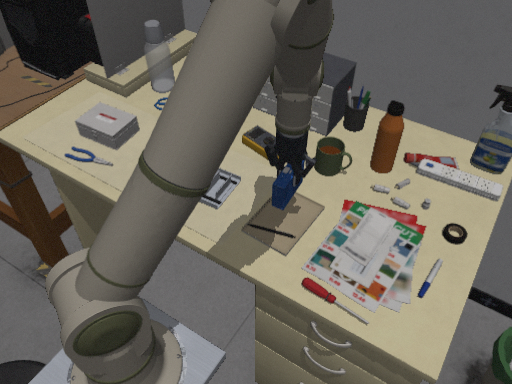

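The case hangs upright at (286,186), above the book (book and pen unmoved at (285,218) and (271,230)). Handing in.

```bash
python3 -c "
from rig import job_done
print(job_done())"
```

```text
the job is handed in; nothing more can be done
None
```

Case c is the one that rattles: tipped each way, its moment differed by about 0.08 N m. It is held upright and still about 10 cm above the middle of the log book; a and b showed no such difference when shaken with strokes only (they were not tipped) and are back in their slots. The job was handed in just after 45 s.

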